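Snug the corner jacks of a survey instrument base

TASK

The heavy instrument base on the calibration bench rocks because the feet of its two corner jacks hang clear. Turn the black knob of each jack clockwise until you feel its foot bear, then on until it carries about 8 newtons, so that every foot is loaded; never jack or press so hard that the base lifts and tilts. Let go of both knobs, leave the base standing where it is, and leave the other things alone.

Things in the scene. Friction and masses are not known exactly. Their poses are not given: they have to be found in the camera images.
- base: heavy instrument base: ochre plate 260 (x) x 370 (y) x 14 mm, top 60 mm above the bench, with a yellow total station bolted on (110 x 130 mm, centred at (50, 0) mm, up to 215 mm above the plate). 7 kg in all, standing loose on the bench. Origin: under the plate's middle at bench height, z up. The two jacks are at (-90, +150) and (-90, -150) mm of its frame.
- front_foot (a point): foot of the single hard steel foot under the -x edge of the base, at bench height; two more hard feet are under (120, 60) and (120, -60) mm of the base's frame. The base stands level on these three, but tips if pressed with about 14 N beside a jack; a jack wound until it carries more than about 14 N lifts it off a hard foot.
- screw_left: the left corner jack: black ribbed round knob, 42 mm across, 28 mm tall, on an upright screw through the plate, its foot below. Origin: on the screw's axis at mid height of the knob, 39 mm above the plate (99 mm above the bench) when joint jack_left is 0; it sinks with the screw, 18 mm a turn (2.86 mm per rad), but does not turn.
- bush_left (a point): where the left screw passes the plate's top. Below it is the jack's round foot, 78 mm across, turning with the knob. The foot starts 0.5 to 7.5 mm clear of a steel disc in the bench, which stands up by an unmeasured amount, different at each jack: first touch comes after 0.2 to 2.6 rad. The foot is sprung: from first touch the load grows by about 10 N per rad; 8 N is 0.8 rad further.
- jack_left (a joint): turn of the left knob, rad, 0 to 7: grows as the knob turns clockwise seen from above, driving the foot down; starts at 0 to 0.3. Running free the knob takes a steady 0.06 N m; once the foot bears, its rubbing and the thread add about 0.018 N m per newton of load. It stays where it is left; no stop or click marks the right place.
- screw_right: the right corner jack: black ribbed round knob, 42 mm across, 28 mm tall, on an upright screw through the plate, its foot below. Origin: on the screw's axis at mid height of the knob, 39 mm above the plate (99 mm above the bench) when joint jack_right is 0; it sinks with the screw, 18 mm a turn (2.86 mm per rad), but does not turn.
- bush_right (a point): where the right screw passes the plate's top. Below it is the jack's round foot, 78 mm across, turning with the knob. The foot starts 0.5 to 7.5 mm clear of a steel disc in the bench, which stands up by an unmeasured amount, different at each jack: first touch comes after 0.2 to 2.6 rad. The foot is sprung: from first touch the load grows by about 10 N per rad; 8 N is 0.8 rad further.
- jack_right (a joint): turn of the right knob, rad, 0 to 7: grows as the knob turns clockwise seen from above, driving the foot down; starts at 0 to 0.3. Running free the knob takes a steady 0.06 N m; once the foot bears, its rubbing and the thread add about 0.018 N m per newton of load. It stays where it is left; no stop or click marks the right place.
- lenscap: Bystander: black lens cap, disc 52 mm across, 10 mm thick, lying loose on the base plate; origin: centre of its underside.
- mug: Bystander: green mug, 80 mm across, 95 mm high; origin: centre of its underside.
- level: Bystander: yellow and grey optical level, about 210 x 75 x 70 mm; origin: middle of the underside.
- battery: Bystander: grey battery block, 75 x 50 x 35 mm; origin: centre of its underside.
- driver: Bystander: screwdriver with red handle, 190 mm long, lying along its x; origin: underside, mid length.
- rangefinder: Bystander: red handheld range finder, 115 x 48 x 26 mm; origin: centre of its underside.
- wrench: Bystander: steel wrench, 160 mm long, lying along its x; origin: underside, mid length.

How it is judged (in metres and radians):
At the end, for the whole second after the job is handed in: Each of the two jacks carries between 4 and 12 N with nothing touching it but its bearing disc; the base is level (within 0.012 rad), still, and within 30 mm of where it stood; the knobs are at rest (contact force between screw_left and anything else between 4 and 12 N and contact force between screw_right and anything else between 4 and 12 N and angle between base's own z axis and vertical below 0.012 rad and distance of base from where it was at the start of the episode below 0.03 m and linear speed of base below 0.01 m/s and velocity of joint jack_left between -0.05 and 0.05 rad/s and velocity of joint jack_right between -0.05 and 0.05 rad/s).
It fails at once if the base is tipped or jacked up: tilted more than 0.03 rad (angle between base's own z axis and vertical above 0.03 rad).
It fails at once if another thing on the bench or the base is disturbed (moved more than 30 mm) (distance of any of lenscap, mug, level, battery, driver, rangefinder, wrench from where it was at the start of the episode above 0.03 m).
It also fails if it takes over 72 s, if anything falls off the work surface, if the arm or the gripper's body presses on something with over 40 N, if the wrist force passes 120 N, or if a joint passes its speed limit or range.

ROBOT

A 6-joint arm with a two-finger parallel gripper is mounted at the origin on the work surface. World frame = base frame: x ahead of the robot, y to its left, z up, the work surface at z = 0. Lengths are in mm, angles in rad, forces in N, time in s.
With the tool pointing down it reaches from about 375 to 925 mm from the base axis. Payload 5.7 kg.
Tool frame: the origin (TCP) lies midway between the tips of the shut fingers; the grasp point (between the pads) lies 19 mm behind it; z points along the fingers, y is the direction in which the jaws open and shut (so a half turn about z gives the same grasp; the last joint's range is limited). The gripper opens to 88 mm and grips with 3 to 60 N. Pads are 20 mm wide; open, the fingers measure 115 mm over their backs; the gripper's body (75 mm by 178 mm) begins 61 mm behind the grasp point.
Start: joints at [-1.448, 0.359, 1.51, -0, 1.272, -0.115], TCP at [141.326, -583.086, 222.623] pointing down, gripper open.
Joint ranges: [-2.97, 2.97], [-1.01, 2.36], [0.21, 2.38], [-0.96, 4.11], [0.2, 2.71], [-2.98, 2.98]. Speed limits (rad/s): [2.39, 2.39, 3.14, 3.14, 3.14, 3.14].

INTERFACE

Orientations are given as [roll, pitch, yaw] about the fixed x, y, z axes, in that order (R = Rz(yaw) Ry(pitch) Rx(roll)).
In Python, from workcell import status, optics, job_done, spotter gives the robot as it stands. The module is installed in compiled form; this text tells all that it offers.
- The arm moves only by the tool servo_tool, never from a script. Its argument "deltas" is a list of rows, each a list of 5 numbers: the shift along the tool's x, y, z scaled (see below), then the turn about the tool's z scaled (see below), then the opening, from 0 (shut) to 1 (fully open). A call has 1 to 12 rows; each row shifts and turns the commanded pose from where the row before left it, along the tool's axes as they then stand; what a row does not reach is not made up. The controller multiplies each number of a shift by 1 m and each number of a turn by 4 degrees. A row lasts 1/12 s, in which the tool goes at most 41.7 mm and 7.16 degrees, less where a joint would pass 70% of its speed; a pose out of reach is approached as far as the arm can. A call with a number of a shift or a turn outside -1 to 1 is refused whole. A call with a gripper value outside its range is refused whole. The fingers move at their own pace and stop on an object; the grip force is fixed at half the most. Time passes only in rows, so rows that do not move let the fingers close. It gives the time, the measured TCP pose, the force and the opening at its end, in the units of the state.
- status.sense(): the state, without advancing time (a new reading comes with each control period).
- optics.camera(name): name is "side" or "top" or "wrist"; returns (picture, depth): 384x512x3 uint8, red, green, blue; 384x512 float32, mm along the optical axis (not along the pixel's ray), 0 where there is no reading.
- optics.get_calibration(name): a dict with "camera_matrix" (3x3 intrinsics, pixels), "extrinsics" (4x4, takes a point from camera to world coordinates); the wrist camera has in their place "tool_from_camera" (4x4, takes a point from camera to tool coordinates, whose origin is the TCP and whose axes are the flange's). Camera axes: x right, y down, z forward; pixel columns grow to the right and rows downward; lengths in mm; the calibration is good to about 2 mm. The wrist camera is an equidistant fisheye: a pixel r from the principal point sees the ray r / f radians off the axis. A picture is of the moment at which its call begins: read the wrist's pose just before it. get_calibration takes no time and is no camera call.
- job_done(): hands the job in, once; it reports no verdict.
Trained networks look in the newest picture that a camera, given by its name, has taken for a name from the list of things; names that differ only in an ending like _2 or _b are one class to them, and where a whole thing is asked for, a point or a joint stands for the part that bears it (a point fixed in the world has none). Each returns a list of dicts, best first, with "p" (0 to 1); they miss things now and then, are a little off and sometimes report something else, mostly with a low value. They report only what shows in the picture. A call takes as long as a camera call.
- spotter.look_for(camera, target): "bbox" ([left, top, width, height] in pixels, round what is visible of it).
The state is a dict: "time": time; "q": joint angles; "qvel": joint speeds; "joint_efforts": joint torques, N m; "eef_pos": TCP position; "eef_rot": TCP orientation; "wrist_force": force on the tool from outside, world axes, zero at the start; "torque": the same for the moment, N m; "width": finger opening in mm.
Only numpy, scipy, OpenCV 4.12 (cv2) and the standard library are available. Lean on these libraries where they do the work, as an engineer would, in place of code of your own. Each camera call takes 0.05 s, during which the arm holds its last target.

## Working session

There is one attempt and no reset: what is moved stays moved. The work goes in short steps, Python scripts to look and compute and a tool call to move; the robot and the scene stay as the last step left them, time stands still between calls to the robot, and variables do not carry over. Pictures are saved under pics/ and viewed, and the job is handed in when it is done.

Besides the shell and the picture viewer there is one more tool, called after "Emit:" as name(argument=value, ...), one argument or row to a line, values as JSON. servo_tool: Moves the arm, as the interface text tells. Its arguments: {"type":"object","properties":{"deltas":{"type":"array","items":{"type":"array","items":{"type":"number","minimum":-1,"maximum":1}}}},"required":["deltas"]}

```bash
mkdir -p pics
python3 - <<'E'
from workcell import status, optics, spotter
import cv2,numpy as np
s=status.sense(); print(s)
for c in ["top","side","wrist"]:
    p,d=optics.camera(c); cv2.imwrite(f"pics/{c}0.png",p[:,:,::-1]); np.save(f"{c}0.npy",d)
    k=optics.get_calibration(c); print(c,{a:np.round(b,3).tolist() if not isinstance(b,str) else b for a,b in k.items()})
    if c!="wrist":
        for t in ["screw_left","screw_right","base","lenscap"]:
            print(t,[(x["bbox"],round(x["p"],2)) for x in spotter.look_for(c,t)][:3])
E
```

```text
{'time': 0.0, 'q': array([-1.44810759e+00,  3.59490566e-01,  1.51141652e+00, -1.95801731e-05,
        1.27252208e+00, -1.15124629e-01]), 'qvel': array([ 0.0001545 , -0.00031006, -0.00025908, -0.00080664, -0.00055118,
        0.00116074]), 'joint_efforts': array([ 2.55263440e-03, -5.15366220e+01, -2.70719147e+01,  6.76478189e-02,
        3.48054268e-02, -1.44910173e-04]), 'eef_pos': array([ 141.23262387, -582.42731317,  221.8242653 ]), 'eef_rot': array([-3.13976615e+00, -1.92379938e-04,  2.37818965e-01]), 'wrist_force': array([-0.6770279 ,  0.27156576,  0.39890796]), 'torque': array([-0.0025027 , -0.00491584,  0.01751617]), 'width': 87.93246579473568}
top {'camera_matrix': [[352.791, 0.0, 256.606], [0.0, 352.791, 194.4], [0.0, 0.0, 1.0]], 'extrinsics': [[-0.007, -0.994, 0.108, 342.278], [-1.0, 0.007, -0.001, -17.559], [0.0, -0.108, -0.994, 1408.243], [0.0, 0.0, 0.0, 1.0]]}
screw_left []
screw_right []
base [([191.3, 111.5, 110.7, 91.8], 0.79)]
lenscap [([198.2, 138.6, 16.6, 16.2], 0.63), ([190.2, 110.3, 109.8, 92.8], 0.25)]
side {'camera_matrix': [[400.946, 0.0, 254.824], [0.0, 400.946, 192.714], [0.0, 0.0, 1.0]], 'extrinsics': [[-0.802, -0.315, 0.508, -211.63], [-0.597, 0.392, -0.7, 964.245], [0.021, -0.864, -0.502, 763.286], [0.0, 0.0, 0.0, 1.0]]}
screw_left [([211.1, 196.0, 27.2, 30.3], 0.93)]
screw_right [([248.9, 157.4, 10.3, 27.1], 0.69)]
base [([161.0, 122.6, 104.4, 106.7], 0.87)]
lenscap [([170.7, 195.0, 18.1, 11.9], 0.63), ([273.1, 138.6, 47.7, 23.9], 0.5)]
wrist {'camera_matrix': [[297.319, 0.0, 256.019], [0.0, 297.319, 194.21], [0.0, 0.0, 1.0]], 'tool_from_camera': [[-0.0, -0.966, -0.259, 71.108], [1.0, -0.0, -0.0, 0.671], [0.0, -0.259, 0.966, -162.262], [0.0, 0.0, 0.0, 1.0]]}
```

```bash
cd pics; python3 -c "
import cv2
a=cv2.imread('top0.png');b=cv2.imread('side0.png')
cv2.imwrite('topz.png',cv2.resize(a[90:230,160:340],None,fx=4,fy=4,interpolation=2))
cv2.imwrite('sidez.png',cv2.resize(b[90:250,120:320],None,fx=4,fy=3.7,interpolation=2))"
```

```text
(no output)
```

View pics/topz.png

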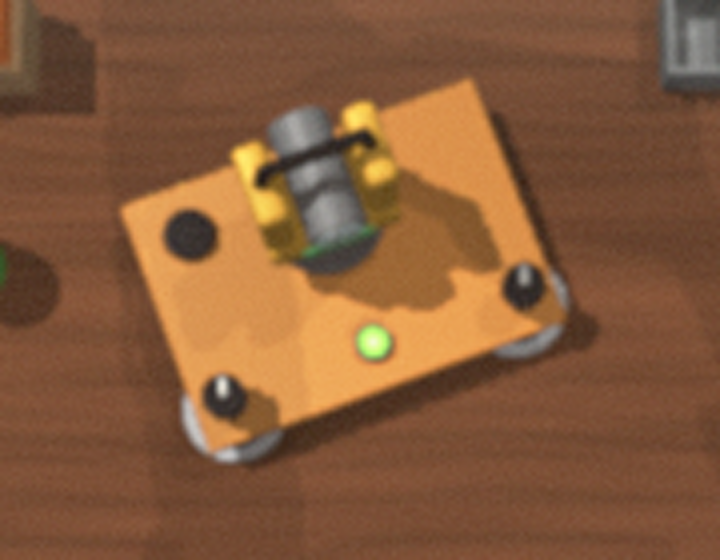

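View pics/sidez.png

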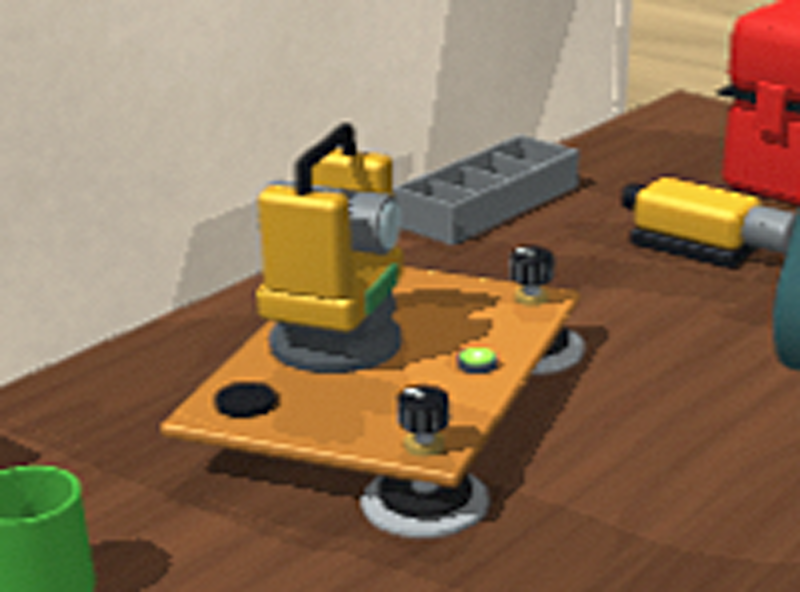

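View pics/top0.png

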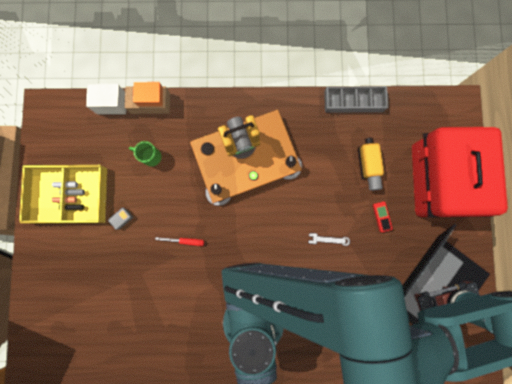

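View pics/side0.png

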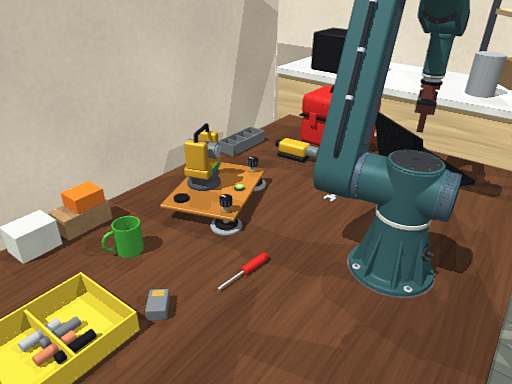

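```bash
cat > h.py <<'E'
import numpy as np, cv2
from workcell import status, optics, spotter
def ray(c,u,v,z):
    k=optics.get_calibration(c);K=np.array(k["camera_matrix"]);E=np.array(k["extrinsics"])
    r=E[:3,:3]@np.linalg.inv(K)@[u,v,1];o=E[:3,3]
    return o+r*(z-o[2])/r[2]
E
python3 - <<'E'
from h import *
Z=lambda u,v:(160+u/4-.375,90+v/4-.375)
for n,p,z in [("L",(224,397),108),("R",(524,286),108),("A",(122,208),60),("B",(472,80),60),("C",(565,318),60),("D",(212,450),60)]:
    print(n,ray("top",*Z(*p),z).round(1))
for n,b in [("L",[211.1,196,27.2,30.3]),("R",[248.9,157.4,10.3,27.1])]:
    print(n,ray("side",b[0]+b[2]/2,b[1]+b[3]/2-4,99).round(1))
S=lambda u,v:(120+u/4-.375,90+v/3.7-.375)
print(ray("side",*S(423,410),97),ray("side",*S(531,266),97))
# plate corner fit
src=np.array([[130,185],[130,-185],[-130,-185],[-130,185]],float)
dst=np.array([ray("top",*Z(*p),60)[:2] for p in [(122,208),(472,80),(565,318),(212,450)]])
M,_=cv2.estimateAffinePartial2D(src,dst);print(M, np.arctan2(M[1,0],M[0,0]))
for q in [(-90,150),(-90,-150),(50,0)]: print(q,(M@[*q,1]).round(1))
E
```

```text
L [505.8 133.  108. ]
R [ 608.6 -147.4  108. ]
A [698.6 239.2  60. ]
B [ 825.4 -104.5   60. ]
C [ 586.6 -191.3   60. ]
D [460.7 149.8  60. ]
L [479.5 169.1  99. ]
R [ 575.7 -111.2   99. ]
[505.95265695 134.78477389  97.        ] [ 610.7740485  -147.58955903   97.        ]
[[ 9.20490341e-01 -3.43133088e-01  6.43034025e+02]
 [ 3.43133088e-01  9.20490341e-01  2.40058285e+01]] 0.35681598498786316
(-90, 150) [508.7 131.2]
(-90, -150) [ 611.7 -144.9]
(50, 0) [689.1  41.2]
```

Emit:
servo_tool(
  deltas=[
    [0.028,-0.0157,0,0,1],
    [0.028,-0.0157,0,0,1],
    [0.028,-0.0157,0,0,1],
    [0.028,-0.0157,0,0,1],
    [0.028,-0.0157,0,0,1],
    [0.028,-0.0157,0,0,1],
    [0.028,-0.0157,0,0,1],
    [0.028,-0.0157,0,0,1],
    [0.028,-0.0157,0,0,1],
    [0.028,-0.0157,0,0,1],
  ],
)

```text
time: 1.38
eef_pos: [377.5, -363.4, 222.9]
eef_rot: [3.141, -0.0, 0.238]
wrist_force: [0.2, -0.5, -0.2]
width: 87.7
```

Emit:
servo_tool(
  deltas=[
    [0.028,-0.0157,0,0,1],
    [0.028,-0.0157,0,0,1],
    [0.028,-0.0157,0,0,1],
    [0.028,-0.0157,0,0,1],
    [0.028,-0.0157,0,0,1],
    [0.028,-0.0157,0,0,1],
    [0.028,-0.0157,0,0,1],
    [0.028,-0.0157,0,0,1],
    [0.028,-0.0157,0,0,1],
    [0.028,-0.0157,0,0,1],
  ],
)

```text
time: 2.22
eef_pos: [612.6, -144.7, 222.7]
eef_rot: [3.142, -0.0, 0.238]
wrist_force: [0.1, -1.2, -0.7]
width: 87.8
```

Emit:
servo_tool(
  deltas=[
    [0,0,0,-1,1],
    [0,0,0,-1,1],
    [0,0,0,-1,1],
    [0,0,0,-1,1],
    [0,0,0,-1,1],
    [0,0,0,-1,1],
    [0,0,0,-1,1],
    [0,0,0,-1,1],
    [0,0,0,-1,1],
    [0,0,0,-1,1],
    [0,0,0,-1,1],
    [0,0,0,-1,1],
  ],
)

```text
time: 3.22
eef_pos: [611.6, -146.0, 222.7]
eef_rot: [-3.142, -0.0, 1.079]
wrist_force: [0.2, 0.2, 0.2]
width: 87.9
```

Emit:
servo_tool(
  deltas=[
    [0,0,0,-1,1],
    [0,0,0,-1,1],
    [0,0,0,-1,1],
    [0,0,0,-1,1],
    [0,0,0,-1,1],
    [0,0,0,-1,1],
    [0,0,0,-1,1],
    [0,0,0,-1,1],
    [0,0,0,-1,1],
    [0,0,0,-1,1],
    [0,0,0,-1,1],
    [0,0,0,-1,1],
  ],
)

```text
time: 4.22
eef_pos: [611.6, -146.0, 222.7]
eef_rot: [3.142, -0.0, 1.917]
wrist_force: [0.2, 0.1, -0.1]
width: 87.8
```

Emit:
servo_tool(
  deltas=[
    [0,0,0,-1,1],
    [0,0,0,-1,1],
    [0,0,0,-1,1],
    [0,0,0,-1,1],
    [0,0,0,-1,1],
    [0,0,0,-1,1],
    [0,0,0,-1,1],
    [0,0,0,-1,1],
    [0,0,0,-1,1],
    [0,0,0,-1,1],
    [0,0,0,-1,1],
    [0,0,0,-1,1],
  ],
)

```text
time: 5.22
eef_pos: [611.6, -146.0, 222.7]
eef_rot: [3.141, -0.0, 2.755]
wrist_force: [0.6, 0.3, 1.6]
width: 88.1
```

Emit:
servo_tool(
  deltas=[
    [0,0,0,-1,1],
    [0,0,0,-1,1],
    [0,0,0,-1,1],
    [0,0,0,-1,1],
    [0,0,0,-1,1],
    [0,0,0,-1,1],
    [0,0,0,0,1],
    [0,0,0,0,1],
  ],
)

```text
time: 5.88
eef_pos: [611.6, -146.0, 222.7]
eef_rot: [3.141, -0.0, -3.115]
wrist_force: [-0.5, 0.3, -0.0]
width: 87.8
```

```bash
cat >> h.py <<'E'
from scipy.spatial.transform import Rotation as R
def tool():
    s=status.sense(); T=np.eye(4);T[:3,:3]=R.from_euler('xyz',s["eef_rot"]).as_matrix();T[:3,3]=s["eef_pos"];return s,T
def wproj(P,T):
    k=optics.get_calibration("wrist");K=np.array(k["camera_matrix"]);C=T@np.array(k["tool_from_camera"])
    p=np.linalg.inv(C)@[*P,1];p=p[:3];th=np.arctan2(np.hypot(p[0],p[1]),p[2]);a=np.arctan2(p[1],p[0]);f=K[0,0]
    return K[0,2]+f*th*np.cos(a),K[1,2]+f*th*np.sin(a)
def wray(u,v,z,T):
    k=optics.get_calibration("wrist");K=np.array(k["camera_matrix"]);C=T@np.array(k["tool_from_camera"])
    x,y=(u-K[0,2]),(v-K[1,2]);r=np.hypot(x,y);th=r/K[0,0]
    d=C[:3,:3]@[np.sin(th)*x/r,np.sin(th)*y/r,np.cos(th)];o=C[:3,3]
    return o+d*(z-o[2])/d[2]
E
python3 - <<'E'
from h import *
s,T=tool();print({k:np.round(s[k],3) for k in s})
p,d=optics.camera("wrist");
b=spotter.look_for("wrist","screw_right");print(b)
u,v=wproj((610,-147,113),T);print(u,v)
q=p[:,:,::-1].copy();cv2.drawMarker(q,(int(u),int(v)),(0,0,255),0,8)
cv2.imwrite("pics/w1.png",q);np.save("w1.npy",d);np.save("T1.npy",T)
E
```

```text
{'time': np.float64(5.883), 'q': array([-0.344,  0.4  ,  1.445,  0.   ,  1.297, -1.941]), 'qvel': array([-0.   ,  0.001,  0.   , -0.003, -0.003,  0.01 ]), 'joint_efforts': array([-4.0000e-03, -5.4551e+01, -2.7477e+01, -4.3000e-02,  6.1000e-02,
       -2.4700e-01]), 'eef_pos': array([ 611.596, -146.021,  222.662]), 'eef_rot': array([ 3.141, -0.   , -3.115]), 'wrist_force': array([-0.549,  0.253, -0.043]), 'torque': array([ 0.064, -0.128,  0.011]), 'width': np.float64(87.85)}
[{'bbox': [235.8, 163.0, 42.3, 45.8], 'p': 0.82}, {'bbox': [221.1, 77.2, 290.9, 253.8], 'p': 0.27}]
255.6124176385569 189.6703401235704
```

View pics/w1.png

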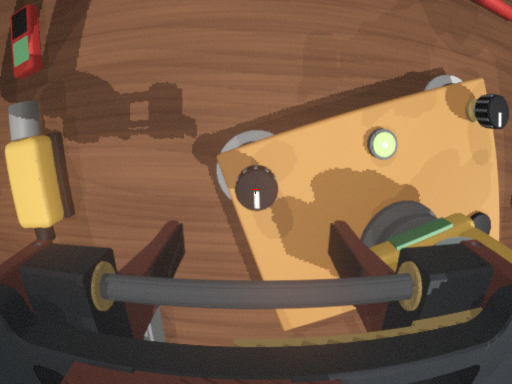

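Run:
```python
from h import *
p=cv2.imread("pics/w1.png");d=np.load("w1.npy");T=np.load("T1.npy")
print(d[170:206:4,234:282:4].round(0))
for uv in [(257,188),(257,187),(256.5,187.5)]: print(wray(*uv,112.5,T).round(1))
cv2.imwrite("pics/w1z.png",cv2.resize(p[150:230,210:310],None,fx=7,fy=7,interpolation=2))
```

```text
[[329. 329. 329. 281. 277. 278. 278. 277. 282. 328. 329. 329.]
 [331. 330. 279. 279. 279. 278. 276. 278. 277. 278. 330. 330.]
 [333. 282. 279. 278. 278. 278. 277. 277. 278. 278. 281. 332.]
 [331. 281. 278. 279. 280. 279. 280. 279. 279. 280. 281. 332.]
 [334. 280. 280. 280. 281. 280. 280. 281. 280. 281. 281. 333.]
 [336. 281. 282. 280. 281. 282. 282. 282. 281. 283. 281. 334.]
 [336. 283. 283. 283. 282. 282. 281. 283. 282. 283. 282. 336.]
 [338. 283. 283. 282. 283. 283. 283. 283. 282. 283. 284. 336.]
 [340. 338. 285. 284. 284. 285. 284. 284. 285. 284. 338. 338.]]
[ 608.5 -145.7  112.5]
[ 607.5 -145.8  112.5]
[ 608.  -146.2  112.5]
```

View pics/w1z.png

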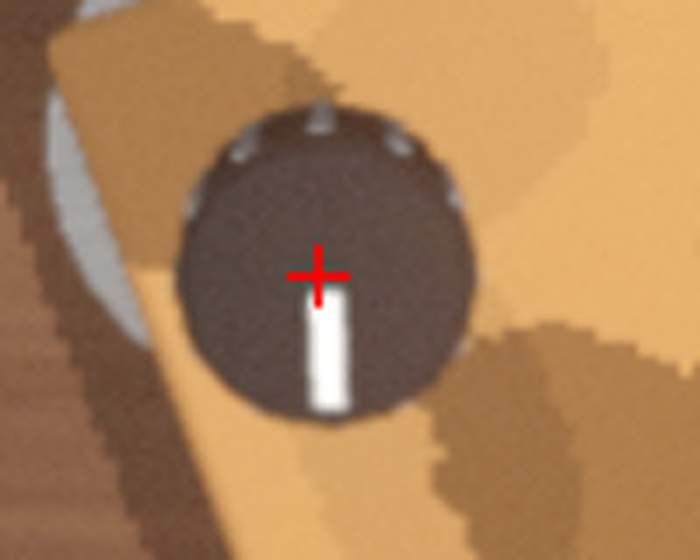

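Emit:
servo_tool(
  deltas=[
    [0.002,-0.0005,0.014,0,1],
    [0,0,0.014,0,1],
    [0,0,0.014,0,1],
    [0,0,0.014,0,1],
    [0,0,0.014,0,1],
    [0,0,0.014,0,1],
    [0,0,0.014,0,1],
    [0,0,0.014,0,1],
    [0,0,0.012,0,1],
    [0,0,0.01,0,0.8],
    [0,0,0.006,0,0.6],
    [0,0,0,0,0.6],
  ],
)

```text
time: 6.98
eef_pos: [608.8, -146.2, 81.3]
eef_rot: [3.141, -0.002, -3.114]
wrist_force: [-0.6, 0.9, -0.2]
width: 71.5
```

Run:
```python
from h import *
s,T=tool();print(s["eef_pos"],s["wrist_force"],s["torque"],s["width"],s["q"][5])
p,d=optics.camera("wrist");cv2.imwrite("pics/w2.png",p[:,:,::-1])
```

```text
[ 608.773293   -146.24881282   81.28222346] [-0.60827124  0.86875094 -0.23698529] [ 0.10989059 -0.19832393 -0.07358791] 71.52381805998965 -1.9449342734076742
```

View pics/w2.png

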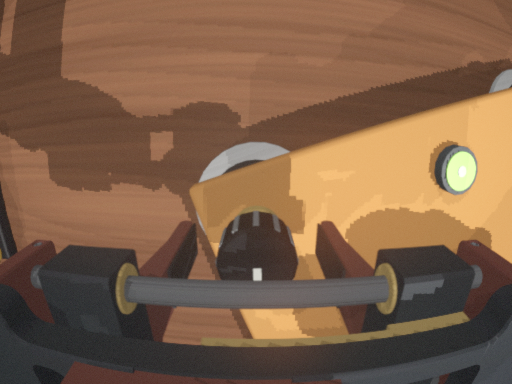

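Emit:
servo_tool(
  deltas=[
    [0,0,0,0,0.55],
    [0,0,0,0,0.5],
    [0,0,0,0,0.3],
    [0,0,0,0,0.2],
    [0,0,0,0,0],
    [0,0,0,0,0],
    [0,0,0,0,0],
  ],
)

```text
time: 7.62
eef_pos: [610.1, -146.0, 83.2]
eef_rot: [3.141, 0.001, -3.113]
wrist_force: [0.2, 4.2, 4.5]
width: 41.5
```

```bash
cat > r.py <<'E'
from h import *
import json,sys
s,T=tool();print(round(float(s["time"]),2),s["eef_pos"].round(2),"yaw",round(s["eef_rot"][2],4),"F",s["wrist_force"].round(2),"M",s["torque"].round(3),round(float(s["width"]),1),"q6",round(s["q"][5],4),"tau6",s["joint_efforts"][5].round(4),"tilt",s["eef_rot"][:2].round(4))
E
python3 r.py
```

```text
7.62 [ 610.05 -146.04   83.22] yaw -3.1134 F [0.23 4.17 4.48] M [ 0.888 -0.211 -0.054] 41.5 q6 -1.9453 tau6 -0.0627 tilt [3.1409e+00 1.0000e-03]
```

Emit:
servo_tool(
  deltas=[
    [0,0.0005,-0.0005,0,0],
    [0,0,0,0,0],
    [0,0,0,0,0],
  ],
)

```text
time: 7.87
eef_pos: [610.1, -146.0, 83.3]
eef_rot: [3.142, 0.001, -3.113]
wrist_force: [2.0, 3.5, 2.1]
width: 41.4
```

```bash
python3 r.py
```

```text
7.87 [ 610.05 -146.03   83.33] yaw -3.1133 F [2.   3.48 2.14] M [ 0.654 -0.423 -0.086] 41.4 q6 -1.9445 tau6 -0.0548 tilt [3.1415e+00 8.0000e-04]
```

Emit:
servo_tool(
  deltas=[
    [0,0,0.0002,1,0],
    [0,0,0.0002,1,0],
    [0,0,0.0002,1,0],
  ],
)

```text
time: 8.12
eef_pos: [610.0, -145.9, 82.7]
eef_rot: [3.141, 0.001, 2.957]
wrist_force: [1.0, 4.3, 3.2]
width: 41.7
```

```bash
python3 r.py
```

```text
8.12 [ 610.02 -145.94   82.71] yaw 2.9572 F [1.01 4.32 3.18] M [ 0.651 -0.391  0.059] 41.7 q6 -1.7319 tau6 -1.0713 tilt [3.1413e+00 7.0000e-04]
```

Emit:
servo_tool(
  deltas=[
    [0,0,0.0002,1,0],
    [0,0,0.0002,1,0],
    [0,0,0.0002,1,0],
  ],
)

```text
time: 8.37
eef_pos: [610.1, -145.9, 82.1]
eef_rot: [3.141, 0.001, 2.748]
wrist_force: [2.0, 4.1, 2.4]
width: 41.4
```

```bash
python3 r.py
```

```text
8.37 [ 610.05 -145.91   82.11] yaw 2.7477 F [2.   4.14 2.44] M [ 0.706 -0.492  0.071] 41.4 q6 -1.5224 tau6 -1.0597 tilt [3.141e+00 6.000e-04]
```

Emit:
servo_tool(
  deltas=[
    [0,0,0.0002,1,0],
    [0,0,0.0002,1,0],
    [0,0,0.0002,1,0],
  ],
)

```text
time: 8.62
eef_pos: [610.1, -145.9, 81.5]
eef_rot: [3.141, 0.0, 2.538]
wrist_force: [1.4, 3.9, 2.1]
width: 41.6
```

```bash
python3 r.py
```

```text
8.62 [ 610.07 -145.87   81.48] yaw 2.5383 F [1.44 3.93 2.14] M [ 0.749 -0.493  0.029] 41.6 q6 -1.313 tau6 -1.0593 tilt [3.1409e+00 4.0000e-04]
```

Emit:
servo_tool(
  deltas=[
    [0,0,0.0002,1,0],
    [0,0,0.0002,1,0],
    [0,0,0.0002,1,0],
  ],
)

```text
time: 8.87
eef_pos: [610.1, -145.8, 80.9]
eef_rot: [3.141, 0.0, 2.329]
wrist_force: [2.0, 4.1, 2.4]
width: 41.6
```

```bash
python3 r.py
```

```text
8.87 [ 610.12 -145.82   80.91] yaw 2.3288 F [2.05 4.08 2.44] M [ 0.704 -0.468  0.045] 41.6 q6 -1.1035 tau6 -1.0595 tilt [3.1407e+00 3.0000e-04]
```

Emit:
servo_tool(
  deltas=[
    [0,0,0.0002,1,0],
    [0,0,0.0002,1,0],
    [0,0,0.0002,1,0],
  ],
)

```text
time: 9.12
eef_pos: [610.2, -145.8, 80.3]
eef_rot: [3.14, 0.0, 2.119]
wrist_force: [2.6, 4.3, 2.6]
width: 41.6
```

```bash
python3 r.py
```

```text
9.12 [ 610.19 -145.8    80.32] yaw 2.1194 F [2.58 4.32 2.56] M [ 0.717 -0.474  0.037] 41.6 q6 -0.8941 tau6 -1.0586 tilt [3.1405e+00 2.0000e-04]
```

Emit:
servo_tool(
  deltas=[
    [0,0,0.0002,1,0],
    [0,0,0.0002,1,0],
    [0,0,0.0002,1,0],
  ],
)

```text
time: 9.37
eef_pos: [610.2, -145.7, 79.7]
eef_rot: [3.14, -0.0, 1.91]
wrist_force: [2.1, 5.0, 1.1]
width: 41.7
```

```bash
python3 r.py
```

```text
9.37 [ 610.25 -145.75   79.71] yaw 1.91 F [2.08 5.02 1.11] M [ 0.751 -0.511  0.077] 41.7 q6 -0.6847 tau6 -1.0593 tilt [ 3.1404 -0.    ]
```

Emit:
servo_tool(
  deltas=[
    [0,0,0.0002,1,0],
    [0,0,0.0002,1,0],
    [0,0,0.0002,1,0],
  ],
)

```text
time: 9.62
eef_pos: [610.3, -145.8, 79.1]
eef_rot: [3.14, -0.0, 1.701]
wrist_force: [3.9, 4.7, 2.7]
width: 41.7
```

```bash
python3 r.py
```

```text
9.62 [ 610.31 -145.77   79.14] yaw 1.7006 F [3.87 4.69 2.7 ] M [ 0.73  -0.521  0.096] 41.7 q6 -0.4753 tau6 -1.0205 tilt [ 3.1403e+00 -3.0000e-04]
```

Emit:
servo_tool(
  deltas=[
    [0,0,0.0002,1,0],
    [0,0,0.0002,1,0],
    [0,0,0.0002,1,0],
  ],
)

```text
time: 9.87
eef_pos: [610.4, -145.7, 78.6]
eef_rot: [3.14, -0.0, 1.491]
wrist_force: [2.7, 5.3, 3.5]
width: 41.4
```

```bash
python3 r.py
```

```text
9.87 [ 610.36 -145.75   78.59] yaw 1.4912 F [2.71 5.27 3.53] M [ 0.788 -0.463  0.198] 41.4 q6 -0.2659 tau6 -0.9715 tilt [ 3.1403e+00 -5.0000e-04]
```

Emit:
servo_tool(
  deltas=[
    [0,0,0.0002,1,0],
    [0,0,0.0002,1,0],
    [0,0,0.0002,1,0],
  ],
)

```text
time: 10.12
eef_pos: [610.4, -145.8, 78.0]
eef_rot: [3.14, -0.001, 1.282]
wrist_force: [2.4, 4.2, 2.9]
width: 41.1
```

```bash
python3 r.py
```

```text
10.12 [ 610.4  -145.78   78.04] yaw 1.2819 F [2.4  4.25 2.89] M [ 0.655 -0.406  0.136] 41.1 q6 -0.0565 tau6 -0.9202 tilt [ 3.1403e+00 -7.0000e-04]
```

Emit:
servo_tool(
  deltas=[
    [0,0,0.0002,1,0],
    [0,0,0.0001,0.4,0],
    [0,0,0,0,0],
    [0,0,0,0,0],
  ],
)

```text
time: 10.45
eef_pos: [610.4, -145.8, 77.8]
eef_rot: [3.14, -0.001, 1.187]
wrist_force: [2.6, 5.5, 2.7]
width: 41.5
```

```bash
python3 r.py
python3 - <<'E'
from h import *
p,d=optics.camera("wrist");cv2.imwrite("pics/w3.png",p[:,:,::-1])
E
python3 r.py
```

```text
10.45 [ 610.43 -145.78   77.78] yaw 1.1869 F [2.6  5.5  2.66] M [ 0.783 -0.412 -0.043] 41.5 q6 0.0383 tau6 -0.0365 tilt [ 3.1403e+00 -1.0000e-03]
10.5 [ 610.43 -145.77   77.77] yaw 1.187 F [2.63 4.58 2.56] M [ 0.799 -0.423 -0.079] 41.4 q6 0.0382 tau6 -0.0831 tilt [ 3.1404e+00 -1.0000e-03]
```

View pics/w3.png

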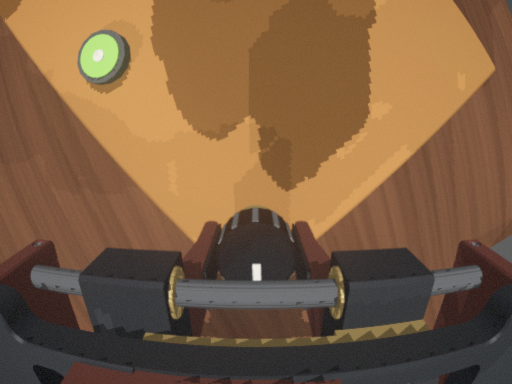

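Emit:
servo_tool(
  deltas=[
    [0,0,0,0,0.6],
    [0,0,0,0,0.8],
    [0,0,0,0,1],
    [0,0,0,0,1],
    [0,0,0,0,1],
    [0,0,-0.005,0,1],
    [0,0,-0.02,0,1],
    [0,0,-0.025,0,1],
    [0,0,-0.025,0,1],
    [0,0,-0.025,0,1],
    [0,0,-0.025,0,1],
    [0,0,-0.02,0,1],
  ],
)

```text
time: 11.5
eef_pos: [609.9, -146.3, 225.0]
eef_rot: [3.14, 0.0, 1.187]
wrist_force: [0.9, -0.6, 0.4]
width: 87.6
```

```bash
python3 r.py
python3 - <<'E'
from h import *
p,d=optics.camera("wrist");cv2.imwrite("pics/w4.png",p[:,:,::-1])
E
```

```text
11.5 [ 609.95 -146.3   224.98] yaw 1.1873 F [ 0.91 -0.6   0.36] M [-0.007 -0.067  0.024] 87.6 q6 0.0381 tau6 -0.0026 tilt [3.1397 0.    ]
```

View pics/w4.png

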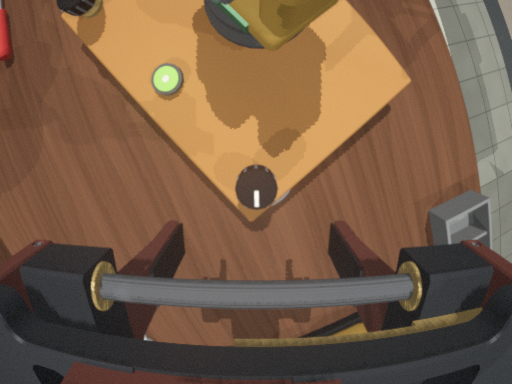

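Emit:
servo_tool(
  deltas=[
    [0.0221,-0.02,0,0,1],
    [0.0221,-0.02,0,0,1],
    [0.0221,-0.02,0,0,1],
    [0.0221,-0.02,0,0,1],
    [0.0221,-0.02,0,0,1],
    [0.0221,-0.02,0,0,1],
    [0.0221,-0.02,0,0,1],
    [0.0221,-0.02,0,0,1],
    [0.0221,-0.02,0,0,1],
    [0.0221,-0.02,0,0,1],
  ],
)

```text
time: 12.38
eef_pos: [505.9, 134.8, 222.4]
eef_rot: [-3.142, 0.0, 1.187]
wrist_force: [0.4, 0.6, 0.0]
width: 87.6
```

Emit:
servo_tool(
  deltas=[
    [0,0,0,-1,1],
    [0,0,0,-1,1],
    [0,0,0,-1,1],
    [0,0,0,-1,1],
    [0,0,0,-1,1],
    [0,0,0,-1,1],
    [0,0,0,-1,1],
    [0,0,0,-1,1],
    [0,0,0,-1,1],
    [0,0,0,-1,1],
    [0,0,0,-1,1],
    [0,0,0,-1,1],
  ],
)

```text
time: 13.38
eef_pos: [506.6, 133.6, 222.3]
eef_rot: [-3.141, -0.0, 2.028]
wrist_force: [0.4, 0.6, -0.2]
width: 87.9
```

Emit:
servo_tool(
  deltas=[
    [0,0,0,-1,1],
    [0,0,0,-1,1],
    [0,0,0,-1,1],
    [0,0,0,-1,1],
    [0,0,0,-1,1],
    [0,0,0,-1,1],
    [0,0,0,-1,1],
    [0,0,0,-1,1],
    [0,0,0,-1,1],
    [0,0,0,-1,1],
    [0,0,0,-1,1],
    [0,0,0,-1,1],
  ],
)

```text
time: 14.38
eef_pos: [506.6, 133.6, 222.3]
eef_rot: [-3.141, -0.0, 2.866]
wrist_force: [-0.4, 0.0, -0.8]
width: 87.8
```

Emit:
servo_tool(
  deltas=[
    [0,0,0,-1,1],
    [0,0,0,-1,1],
    [0,0,0,-1,1],
    [0,0,0,-1,1],
    [0,0,0,-1,1],
    [0,0,0,-1,1],
    [0,0,0,-1,1],
    [0,0,0,-1,1],
    [0,0,0,-1,1],
    [0,0,0,-1,1],
    [0,0,0,-1,1],
    [0,0,0,0,1],
  ],
)

```text
time: 15.38
eef_pos: [506.6, 133.6, 222.3]
eef_rot: [3.142, -0.0, -2.65]
wrist_force: [0.4, -0.8, -0.1]
width: 87.8
```

```bash
python3 r.py
python3 - <<'E'
from h import *
s,T=tool()
p,d=optics.camera("wrist");
print(spotter.look_for("wrist","screw_left")[:2]); print(wproj((507.5,134.3,112.5),T))
q=p[:,:,::-1].copy()
cv2.imwrite("pics/w5.png",q);np.save("T5.npy",T)
cv2.imwrite("pics/w5z.png",cv2.resize(q[150:230,210:310],None,fx=7,fy=7,interpolation=2))
E
```

```text
15.38 [506.6  133.59 222.33] yaw -2.6501 F [ 0.43 -0.77 -0.07] M [ 0.129 -0.087  0.014] 87.8 q6 -1.9363 tau6 -0.9875 tilt [ 3.1415e+00 -3.0000e-04]
[{'bbox': [234.6, 165.4, 46.2, 47.9], 'p': 0.67}, {'bbox': [239.2, 166.7, 38.0, 47.3], 'p': 0.66}]
(np.float64(256.9883692164356), np.float64(192.77557930762458))
```

View pics/w5z.png

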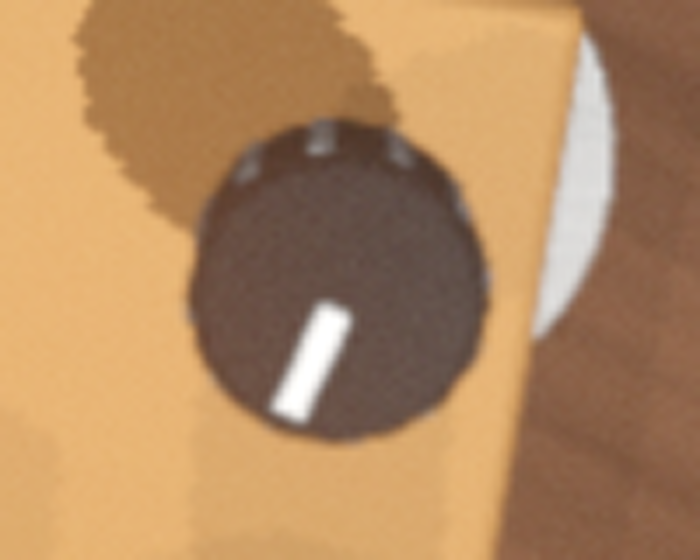

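View pics/w5.png

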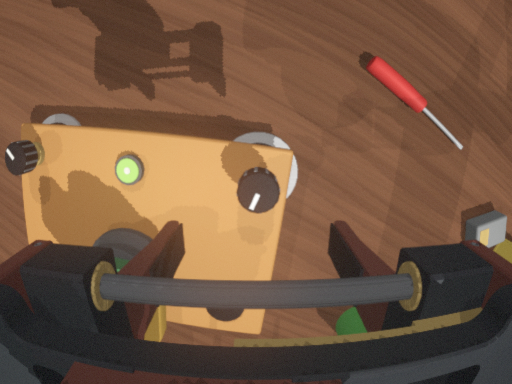

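Run:
```python
from h import *
T=np.load("T5.npy");P=wray(258.3,191.3,112.5,T);print(P, T[:3,:3].T@(P-T[:3,3]))
print(ray("top",147,153,95))
```

```text
[505.64212625 134.71136006 112.5       ] [  0.28251875   1.43633706 109.82997296]
[646.39334018 395.51564264  95.        ]
```

Emit:
servo_tool(
  deltas=[
    [0,0.0017,0.014,0,1],
    [0,0,0.014,0,1],
    [0,0,0.014,0,1],
    [0,0,0.014,0,1],
    [0,0,0.014,0,1],
    [0,0,0.014,0,1],
    [0,0,0.014,0,1],
    [0,0,0.014,0,1],
    [0,0,0.012,0,1],
    [0,0,0.01,0,0.8],
    [0,0,0.005,0,0.6],
    [0,0,0,0,0.6],
  ],
)

```text
time: 16.48
eef_pos: [505.3, 135.1, 82.5]
eef_rot: [3.141, -0.002, -2.653]
wrist_force: [-0.3, -0.2, 0.8]
width: 71.3
```

Emit:
servo_tool(
  deltas=[
    [0,0,0,0,0.55],
    [0,0,0,0,0.5],
    [0,0,0,0,0.3],
    [0,0,0,0,0.2],
    [0,0,0,0,0],
    [0,0,0,0,0],
    [0,0,0,0,0],
  ],
)

```text
time: 17.07
eef_pos: [506.4, 135.5, 84.0]
eef_rot: [3.142, 0.001, -2.653]
wrist_force: [-0.2, 1.2, 4.1]
width: 41.3
```

```bash
python3 r.py
python3 - <<'E'
from h import *
p,d=optics.camera("wrist");cv2.imwrite("pics/w6.png",p[:,:,::-1])
E
python3 r.py
```

```text
17.07 [506.39 135.47  83.97] yaw -2.6526 F [-0.15  1.15  4.15] M [0.342 0.013 0.017] 41.3 q6 -1.9308 tau6 0.0017 tilt [3.1416e+00 1.0000e-03]
17.12 [506.38 135.49  83.95] yaw -2.6525 F [-0.87  2.16  3.54] M [ 0.301 -0.025 -0.006] 41.6 q6 -1.9308 tau6 0.0014 tilt [3.1416e+00 1.0000e-03]
```

View pics/w6.png

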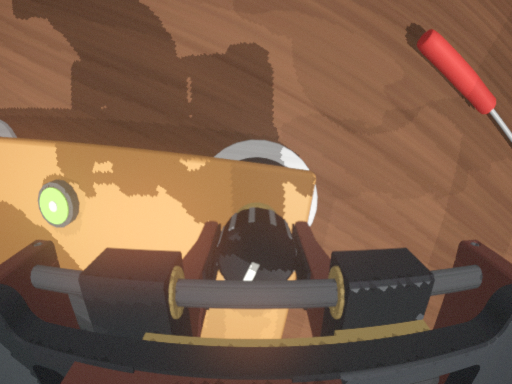

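Gripped well, forces small. Turning.

Emit:
servo_tool(
  deltas=[
    [0,0,0.0002,1,0],
    [0,0,0.0002,1,0],
    [0,0,0.0002,1,0],
  ],
)

```text
time: 17.37
eef_pos: [506.4, 135.5, 83.3]
eef_rot: [3.141, 0.001, -2.865]
wrist_force: [-1.8, 1.3, 5.3]
width: 41.6
```

```bash
python3 r.py
```

```text
17.37 [506.39 135.54  83.34] yaw -2.8653 F [-1.82  1.33  5.27] M [ 0.354 -0.012  0.05 ] 41.6 q6 -1.718 tau6 -1.0787 tilt [3.1413e+00 9.0000e-04]
```

Emit:
servo_tool(
  deltas=[
    [0,0,0.0002,1,0],
    [0,0,0.0002,1,0],
    [0,0,0.0002,1,0],
  ],
)

```text
time: 17.62
eef_pos: [506.4, 135.6, 82.7]
eef_rot: [3.141, 0.001, -3.075]
wrist_force: [-0.8, 3.6, 5.7]
width: 41.6
```

```bash
python3 r.py
```

```text
17.62 [506.38 135.59  82.74] yaw -3.0749 F [-0.76  3.58  5.7 ] M [0.382 0.054 0.059] 41.6 q6 -1.5086 tau6 -1.0672 tilt [3.141e+00 8.000e-04]
```

Emit:
servo_tool(
  deltas=[
    [0,0,0.0002,1,0],
    [0,0,0.0002,1,0],
    [0,0,0.0002,1,0],
  ],
)

```text
time: 17.87
eef_pos: [506.4, 135.7, 82.1]
eef_rot: [3.141, 0.001, 2.999]
wrist_force: [-0.5, 2.6, 4.5]
width: 41.7
```

```bash
python3 r.py
```

```text
17.87 [506.37 135.66  82.15] yaw 2.9988 F [-0.49  2.59  4.51] M [0.492 0.015 0.041] 41.7 q6 -1.2991 tau6 -1.0668 tilt [3.1407e+00 7.0000e-04]
```

Emit:
servo_tool(
  deltas=[
    [0,0,0,1,0],
    [0,0,0.0002,1,0],
    [0,0,0.0002,1,0],
  ],
)

```text
time: 18.12
eef_pos: [506.4, 135.7, 81.6]
eef_rot: [3.141, 0.0, 2.789]
wrist_force: [0.1, 2.5, 2.6]
width: 41.7
```

```bash
python3 r.py
```

```text
18.12 [506.39 135.7   81.59] yaw 2.7894 F [0.14 2.5  2.56] M [ 0.515 -0.116  0.054] 41.7 q6 -1.0897 tau6 -1.0623 tilt [3.1405e+00 4.0000e-04]
```

Emit:
servo_tool(
  deltas=[
    [0,0,0.0002,1,0],
    [0,0,0.0002,1,0],
    [0,0,0.0002,1,0],
  ],
)

```text
time: 18.37
eef_pos: [506.4, 135.8, 81.0]
eef_rot: [3.14, 0.0, 2.58]
wrist_force: [-0.8, 2.8, 3.1]
width: 41.7
```

```bash
python3 r.py
```

```text
18.37 [506.42 135.78  81.  ] yaw 2.5799 F [-0.75  2.83  3.09] M [ 0.471 -0.089  0.048] 41.7 q6 -0.8803 tau6 -1.0613 tilt [3.1403e+00 2.0000e-04]
```

Emit:
servo_tool(
  deltas=[
    [0,0,0.0002,1,0],
    [0,0,0.0002,1,0],
    [0,0,0.0002,1,0],
  ],
)

```text
time: 18.62
eef_pos: [506.5, 135.8, 80.4]
eef_rot: [3.14, -0.0, 2.37]
wrist_force: [0.8, 2.3, 3.6]
width: 41.6
```

```bash
python3 r.py
```

```text
18.62 [506.49 135.84  80.41] yaw 2.3704 F [0.78 2.33 3.58] M [ 0.544 -0.104  0.077] 41.6 q6 -0.6708 tau6 -1.0617 tilt [ 3.1402e+00 -1.0000e-04]
```

Emit:
servo_tool(
  deltas=[
    [0,0,0.0002,1,0],
    [0,0,0.0002,1,0],
    [0,0,0.0002,1,0],
  ],
)

```text
time: 18.87
eef_pos: [506.5, 135.8, 79.8]
eef_rot: [3.14, -0.0, 2.161]
wrist_force: [-0.6, 3.3, 4.0]
width: 41.4
```

```bash
python3 r.py
```

```text
18.87 [506.53 135.85  79.83] yaw 2.161 F [-0.58  3.34  3.95] M [ 0.537 -0.044  0.027] 41.4 q6 -0.4614 tau6 -1.0411 tilt [ 3.1401e+00 -3.0000e-04]
```

Emit:
servo_tool(
  deltas=[
    [0,0,0.0002,1,0],
    [0,0,0.0002,1,0],
    [0,0,0.0002,1,0],
  ],
)

```text
time: 19.12
eef_pos: [506.6, 135.9, 79.2]
eef_rot: [3.14, -0.001, 1.952]
wrist_force: [-0.4, 3.6, 4.2]
width: 41.2
```

```bash
python3 r.py
```

```text
19.12 [506.57 135.88  79.25] yaw 1.9518 F [-0.42  3.65  4.24] M [ 0.541 -0.053  0.102] 41.2 q6 -0.2521 tau6 -0.9936 tilt [ 3.1402e+00 -6.0000e-04]
```

Emit:
servo_tool(
  deltas=[
    [0,0,0.0002,1,0],
    [0,0,0.0002,1,0],
  ],
)

```text
time: 19.28
eef_pos: [506.7, 135.9, 78.9]
eef_rot: [3.14, -0.001, 1.812]
wrist_force: [0.0, 3.8, 2.9]
width: 41.2
```

```bash
python3 r.py
```

```text
19.28 [506.67 135.86  78.91] yaw 1.8122 F [0.05 3.84 2.86] M [ 0.485 -0.069  0.167] 41.2 q6 -0.1125 tau6 -0.9601 tilt [ 3.1401e+00 -7.0000e-04]
```

Emit:
servo_tool(
  deltas=[
    [0,0,0.0002,1,0],
    [0,0,0.0002,1,0],
    [0,0,0.0002,1,0],
  ],
)

```text
time: 19.53
eef_pos: [506.7, 135.9, 78.4]
eef_rot: [3.14, -0.001, 1.603]
wrist_force: [0.6, 4.6, 4.6]
width: 41.7
```

```bash
python3 r.py
```

```text
19.53 [506.74 135.89  78.36] yaw 1.6029 F [0.58 4.63 4.6 ] M [0.557 0.005 0.188] 41.7 q6 0.0969 tau6 -0.9083 tilt [ 3.1401e+00 -1.0000e-03]
```

Emit:
servo_tool(
  deltas=[
    [0,0,0.0001,0.5,0],
    [0,0,0,0,0],
    [0,0,0,0,0],
  ],
)

```text
time: 19.78
eef_pos: [506.7, 135.9, 78.2]
eef_rot: [3.14, -0.001, 1.572]
wrist_force: [-0.1, 5.5, 4.4]
width: 41.4
```

```bash
python3 r.py
python3 - <<'E'
from h import *
p,d=optics.camera("wrist");cv2.imwrite("pics/w7.png",p[:,:,::-1])
E
```

```text
19.78 [506.74 135.86  78.23] yaw 1.5718 F [-0.07  5.47  4.35] M [ 0.669 -0.099 -0.218] 41.4 q6 0.1277 tau6 -0.0705 tilt [ 3.1402e+00 -1.2000e-03]
```

View pics/w7.png

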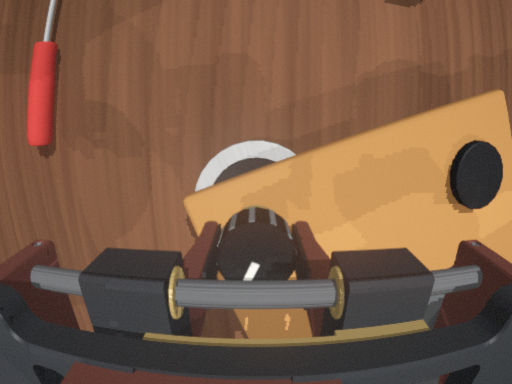

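Emit:
servo_tool(
  deltas=[
    [0,0,0,0,0.6],
    [0,0,0,0,0.8],
    [0,0,0,0,1],
    [0,0,0,0,1],
    [0,0,0,0,1],
    [0,0,-0.005,0,1],
    [0,0,-0.02,0,1],
    [0,0,-0.025,0,1],
    [0,0,-0.025,0,1],
    [0,0,-0.025,0,1],
    [0,0,-0.025,0,1],
    [0,0,-0.02,0,1],
  ],
)

```text
time: 20.83
eef_pos: [506.3, 135.2, 225.1]
eef_rot: [3.14, -0.0, 1.571]
wrist_force: [0.2, 0.7, 0.1]
width: 87.5
```

Emit:
servo_tool(
  deltas=[
    [0,0,-0.02,0,1],
    [0,0,0,0,1],
    [0,0,0,0,1],
    [0,0,0,0,1],
  ],
)

```text
time: 21.17
eef_pos: [505.4, 135.1, 242.1]
eef_rot: [-3.141, 0.0, 1.571]
wrist_force: [0.6, -0.2, -0.0]
width: 87.9
```

```bash
python3 r.py
python3 - <<'E'
from h import *
a=[]
for c in ("wrist","side","top"):
    p,d=optics.camera(c); a.append(p[:,:,::-1]); cv2.imwrite(f"pics/end_{c}.png",p[:,:,::-1])
s0=cv2.imread("pics/side0.png")[90:250,120:320];s1=a[1][90:250,120:320]
cv2.imwrite("pics/cmp.png",cv2.resize(np.hstack([s0,s1]),None,fx=2,fy=2))
E
```

```text
21.17 [505.39 135.09 242.08] yaw 1.5713 F [ 0.58 -0.17 -0.  ] M [ 0.005 -0.082 -0.003] 87.9 q6 0.1286 tau6 0.0003 tilt [-3.1405e+00  1.0000e-04]
```

View pics/end_wrist.png

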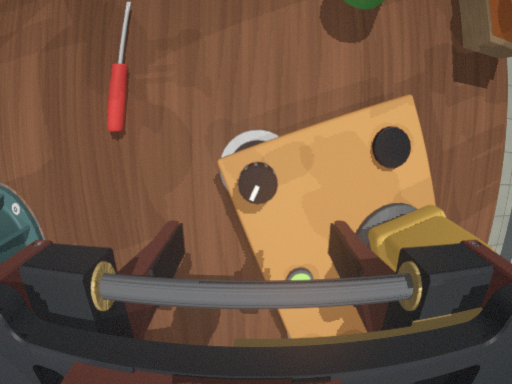

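View pics/cmp.png

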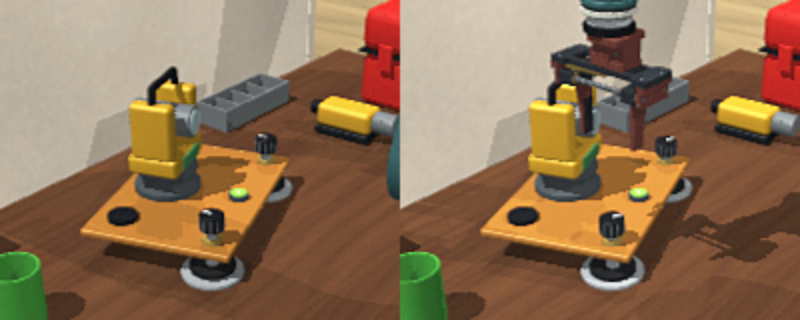

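Base, knobs and the other things look right: nothing has moved, both knobs are lower and free, and the mark still points as it was left. Handing in.

```bash
python3 -c "
from workcell import job_done
print(job_done())"
```

```text
the job is handed in; nothing more can be done
None
```

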